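# Sort lapped bronze pads by drag and seal the finished ones in the keeper

### The job

Three bronze pads lie face down on the lapping plate; find out which are finished by sliding each a little way along the plate and feeling its drag. Push every pad that glides on into the open keeper behind the plate and leave every pad that drags on the plate for more lapping, always sliding them, never lifting or tipping them. Then swing the keeper's cover down and press both its front corners home so that it sits flat and sealed against the grit, and leave everything else on the bench where it is.

Things in the scene. Friction and masses are not known exactly. Their poses are not given: they have to be found in the camera images.
- plate: lapping plate, a ground iron slab 140 mm (own x) x 320 mm (own y) x 30 mm high, fixed on the bench, long side across; origin at the centre of its underside, its top 30 mm above; own +x points away from the robot, to the keeper. The fine grid lines on top are marks only
- keeper: grey base of the keeper, a shallow case fixed right behind the plate (3 mm gap), same heading: 104 mm (own x) x 300 mm (own y), origin at the centre of its underside. Its flat deck is 27 mm above the origin, 3 mm below the plate's top, with no wall towards the plate. Rubber catch blocks, 10 x 11 mm, stand 6 mm proud of the deck at x = -46 mm, y = +139 and -139 mm
- keeper_room (a point): middle of the deck (27 mm above the keeper's origin). When the cover is shut its walls leave room for pads from 42 mm before to 42 mm behind this point (keeper's x) and 130 mm to either side (y): a pad must lie wholly inside, else the cover lands on it
- cover_hinge (a joint): angle of the cover, rad: 0 sealed, 1.5 open against its stop. Hinge along the keeper's own y at x = +48 mm, z = 27.5 mm. The cover is a grey hood, 96 mm deep from hinge to front, 292 mm wide, 34 mm high, 0.3 kg. Open, its hollow faces the robot, its flat outside away. It stays where left above 0.9 rad, sinks slowly below 0.6 rad and rests on the catches at about 0.06 rad
- cover_lip (a point): tip of a finger lip, 60 mm wide and 4 mm thick, that sticks out 10 mm from the middle of the cover's front wall, 20 mm above the cover's lower edge when shut. It swings with the cover: with the cover open it points up and is the cover's highest part, 14 mm nearer the robot than the cover's flat outside
- cover_corner_left (a point): lower front corner of the cover at the keeper's +y end (y = +146 mm). The cover's top is 34 mm above it. Cover down, it stands about 6 mm above the deck until about 10 N on the cover above this corner push the catch in; it then stays down, 0.5 mm above the deck. Each corner goes down on its own: the hinge lets the cover rock slightly
- cover_corner_right (a point): the same corner at the keeper's -y end (y = -146 mm), with its own catch
- pad_a: one of three bronze wear pads that look alike: 64 mm (own x) x 52 mm (own y) x 27 mm high, 0.8 kg, two dark screw holes in the top. Origin: centre of the underside, its hidden working face. That face is finished (slides on the plate at 1 to 2 N) or rough (about 8 to 15 N). Neither name nor place tells which; any number of the three may be finished
- pad_b: one of three bronze wear pads that look alike: 64 mm (own x) x 52 mm (own y) x 27 mm high, 0.8 kg, two dark screw holes in the top. Origin: centre of the underside, its hidden working face. That face is finished (slides on the plate at 1 to 2 N) or rough (about 8 to 15 N). Neither name nor place tells which; any number of the three may be finished
- pad_c: one of three bronze wear pads that look alike: 64 mm (own x) x 52 mm (own y) x 27 mm high, 0.8 kg, two dark screw holes in the top. Origin: centre of the underside, its hidden working face. That face is finished (slides on the plate at 1 to 2 N) or rough (about 8 to 15 N). Neither name nor place tells which; any number of the three may be finished
- oil_bottle: small white oil bottle with a red spout, 146 mm tall, a bystander lying or standing on the bench; leave alone
- block_a: wooden rubbing block, 45 x 76 x 30 mm, a bystander lying or standing on the bench; leave alone
- polish_bar: brick-red polishing bar, 43 x 106 x 33 mm, a bystander lying or standing on the bench; leave alone
- punch_a: steel chasing punch, 9 x 120 mm, a bystander lying or standing on the bench; leave alone
Mind the look-alikes: they are no part of the job. Leave any yellow look-alike of the pad_b alone.

How it is judged:
By the outcome, as a careful person would: the job done as asked, in the order asked, and still so for the second after the job is handed in, with the robot touching nothing.
It also fails if it takes over 64 s, if anything falls off the work surface, if the arm or the gripper's body presses on something with over 40 N, if the wrist force passes 120 N, or if a joint passes its speed limit or range.

### The arm

A 6-joint arm with a two-finger parallel gripper is mounted at the origin on a cart in front of the work surface, level with it; the furniture and walls round the work are solid. World frame = base frame: x ahead of the robot, y to its left, z up, the work surface at z = 0. Lengths are in m, angles in rad, forces in N, time in s.
With the tool pointing down it reaches from about 0.35 to 0.725 m from the base axis. Payload 6 kg.
Tool frame: the origin (TCP) lies between the finger pads; the fingertips stand 14 mm ahead of it and the grasp point (between the pads) lies 5 mm behind it; z points along the fingers, y is the line along which they close (so a half turn about z gives the same grasp; the last joint's range is limited). The gripper opens to 85 mm and grips with 20 to 120 N. Pads are 22 mm wide; open, the fingers measure 114 mm over their backs; the gripper's body (76 mm by 85 mm) begins 54 mm behind the grasp point. The pads swing forward as they close: fully open they stand 13 mm farther back than shut.
Start: joints at [1.514, 0.04, 0.085, 0, -1.615, -0.334], TCP at [0.229, 0.555, 0.245] pointing down, gripper open.
Joint ranges: [-2.56, 2.56], [-1.29, 2.01], [-1.08, 1.49], [-3.29, 1.98], [-2.81, -0.18], [-2.99, 2.99]. Speed limits (rad/s): [2.57, 2.57, 3.01, 3.14, 3.14, 3.14].

### API

Orientations are given as a 3x3 rotation matrix whose columns are the frame's x, y, z axes.
In Python, from workcell import robot gives the robot as it stands. The module is installed in compiled form; this text tells all that it offers.
- The arm moves only by the tool servo_tool, never from a script. Its argument "targets" is a list of rows, each a list of 7 numbers: the opening, from -1 (shut) to 1 (fully open), so that 0 is half open, then the shift along the tool's x, y, z in mm, then the turn, a rotation vector about the tool's x, y, z in degrees. In form: [[gripper, tx, ty, tz, ax, ay, az], ...]. A call has 1 to 8 rows; each row is the pose to reach, as a shift and turn from the pose commanded when the call began, along the tool's axes at that moment; what a row does not reach only later rows make up. A row lasts 1/12 s, in which the tool goes at most 41.7 mm and 7.16 degrees, less where a joint would pass 70% of its speed; a pose out of reach is approached as far as the arm can. A call with a gripper value outside its range is refused whole. The fingers move at their own pace and stop on an object; "grip_force" is the grip in N (left out, the last holds). Time passes only in rows, so rows that repeat a pose let the fingers close. It gives the time, the measured TCP pose, the force, the opening and the grip force at its end, in the units of the state.
- robot.get_obs(): the state, without advancing time (a new reading comes with each control period).
- robot.get_image(name): name is "scene" or "side" or "wrist"; returns a dict with "color" (480x640x3 uint8, blue, green, red), "camera_matrix" (3x3 intrinsics, pixels), "eye" and "attitude" of the camera in the world. Camera axes: x right, y up, looking along -z (the intrinsics and any distortion apply to the point x, -y, -z); pixel columns grow to the right and rows downward; lengths in m; the calibration is good to about 2 mm. A picture is of the moment at which its call begins. There is no depth.
- robot.job_done(): hands the job in; it is judged then, once.
The state is a dict: "t": time; "joints": joint angles; "joint_velocities": joint speeds; "joint_efforts": joint torques, N m; "tool_pos": TCP position; "tcp_rot": TCP orientation; "ft_force": force on the tool from outside, world axes, zero at the start; "torque": the same for the moment, N m; "grip_width": finger opening in m; "grasp_force": force on a finger pad.
Only numpy, scipy, OpenCV 4.12 (cv2) and the standard library are available. Lean on these libraries where they do the work, as an engineer would, in place of code of your own. Each camera call takes 0.05 s, during which the arm holds its last target. There are 200 camera calls.

## Working session

There is one attempt and no reset: what is moved stays moved. The work goes in short steps, Python scripts to look and compute and a tool call to move; the robot and the scene stay as the last step left them, time stands still between calls to the robot, and variables do not carry over. Pictures are saved under pics/ and viewed, at most 10 in all, crops included, and the job is handed in when it is done.

Besides the shell and the picture viewer there is one more tool, called after "Emit:" as name([rows], argument=value, ...), one row to a line, values as JSON. servo_tool: Moves the arm, as the interface text tells. Its arguments: {"type":"object","properties":{"targets":{"type":"array","items":{"type":"array","items":{"type":"number"}}},"grip_force":{"type":"number"}},"required":["targets"]}

```bash
mkdir -p pics; cat > h.py <<'E'
from workcell import robot
import numpy as np, cv2
def snap(n,f):
    i=robot.get_image(n); cv2.imwrite('pics/'+f+'.png',i['color']); np.savez('pics/'+f,K=i['camera_matrix'],eye=i['eye'],R=i['attitude']); return i
def ray(f,u,v,z):
    d=np.load('pics/'+f+'.npz'); R=d['R']; p=np.linalg.inv(d['K'])@[u,v,1]; w=R@[p[0],-p[1],-p[2]]; e=d['eye']; return e+w*(z-e[2])/w[2]
def proj(f,P):
    d=np.load('pics/'+f+'.npz'); c=d['R'].T@(np.array(P)-d['eye']); c=np.array([c[0],-c[1],-c[2]]); q=d['K']@c; return q[:2]/q[2]
E
python3 - <<'E'
from h import *
for n in('scene','side'):
    i=snap(n,n+'0'); print(n,{k:np.round(v,3).tolist() for k,v in i.items() if k!='color'})
o=robot.get_obs(); print({k:np.round(v,3).tolist() for k,v in o.items()})
E
```

```text
scene {'camera_matrix': [[536.475, 0.0, 314.808], [0.0, 536.475, 231.99], [0.0, 0.0, 1.0]], 'eye': [0.072, -0.819, 0.869], 'attitude': [[0.881, 0.308, -0.36], [-0.474, 0.585, -0.658], [0.008, 0.75, 0.661]]}
side {'camera_matrix': [[471.284, 0.0, 320.987], [0.0, 471.284, 241.359], [0.0, 0.0, 1.0]], 'eye': [0.349, -0.773, 0.691], 'attitude': [[0.969, 0.168, -0.179], [-0.244, 0.598, -0.763], [-0.021, 0.784, 0.621]]}
{'t': 0.1, 'joints': [1.514, 0.041, 0.084, -0.0, -1.616, -0.334], 'joint_velocities': [-0.0, -0.001, 0.001, 0.002, 0.0, 0.001], 'joint_efforts': [-0.005, -36.934, 34.828, 6.951, -0.004, -0.0], 'tool_pos': [0.228, 0.555, 0.244], 'tcp_rot': [[0.925, -0.381, -0.0], [-0.381, -0.925, -0.001], [0.0, 0.002, -1.0]], 'ft_force': [-0.167, 0.28, 0.101], 'torque': [-0.017, -0.056, -0.003], 'grasp_force': 0.0, 'grip_width': 0.085}
```

View pics/scene0.png

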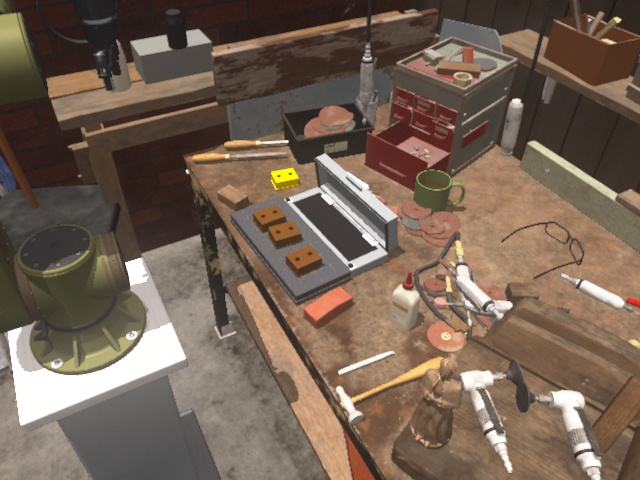

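View pics/side0.png

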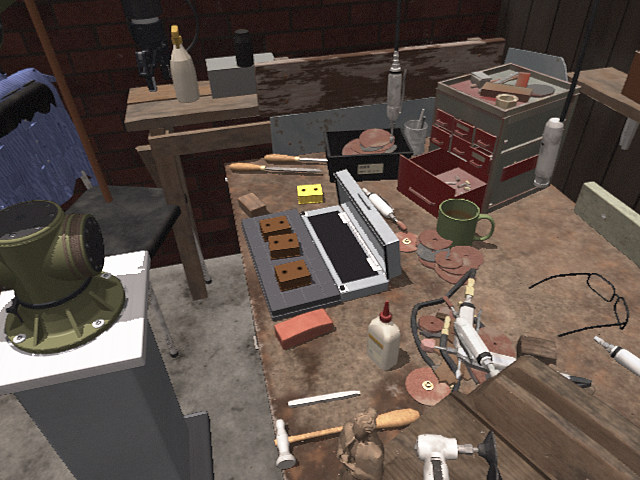

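```bash
python3 - <<'E'
import cv2
a=cv2.imread('pics/scene0.png')[150:300,220:400]; cv2.imwrite('pics/c1.png',cv2.resize(a,None,fx=4,fy=4,interpolation=2))
a=cv2.imread('pics/side0.png')[168:318,235:405]; cv2.imwrite('pics/c2.png',cv2.resize(a,None,fx=4,fy=4,interpolation=2))
E
```

```text
(no output)
```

View pics/c1.png

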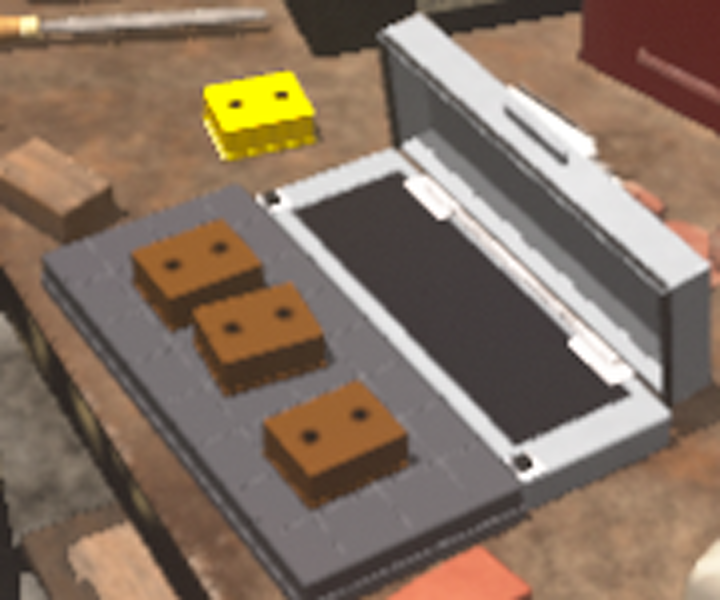

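View pics/c2.png

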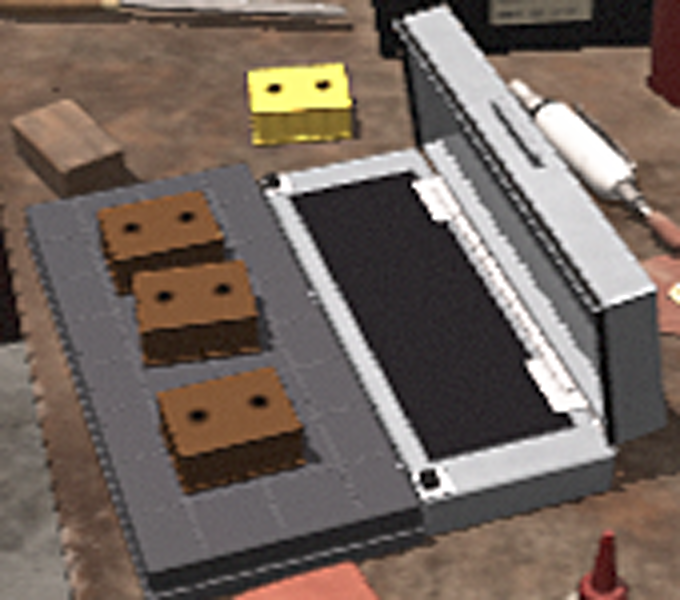

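The crops show three brown pads on the plate (c1 holes at about (172,265)/(220,247), (231,328)/(284,313), (310,436)/(360,414)), the open keeper with its cover up, and the yellow look-alike off the plate.

```bash
python3 - <<'E'
from h import *
from scipy.optimize import least_squares
c1=lambda U,V:('scene0',(U+.5)/4-.5+220,(V+.5)/4-.5+150)
c2=lambda U,V:('side0',(U+.5)/4-.5+235,(V+.5)/4-.5+168)
pl=[((-70,160),[c1(43,260),c2(28,208)]),((70,160),[c1(240,188),c2(250,165)]),((70,-160),[c1(523,505),c2(423,522)]),((-70,-160),[c1(303,587),c2(150,578)])]
for xy,l in pl: print(xy,[np.round(ray(*p,.03)[:2],4).tolist() for p in l])
def res(q):
    x,y,t=q[:3];r=[]
    for (a,b),l in pl:
        P=[x+(a*np.cos(t)-b*np.sin(t))/1e3,y+(a*np.sin(t)+b*np.cos(t))/1e3,.03]
        for p in l: r+=list(proj(p[0],P)-p[1:])
    return r
s=least_squares(res,[.5,.15,0]);print('plate',s.x,np.degrees(s.x[2]),np.round(s.fun,1))
x,y,t=s.x
np.save('plate.npy',s.x)
h={'1':[(c1(172,265),c1(220,247)),(c2(131,228),c2(187,216))],'2':[(c1(231,328),c1(284,313)),(c2(164,296),c2(223,288))],'3':[(c1(310,436),c1(360,414)),(c2(198,415),c2(259,401))]}
for k,v in h.items():
    for a,b in v:
        A=ray(*a,.057);B=ray(*b,.057);m=(A+B)/2;d=B-A
        c,sn=np.cos(t),np.sin(t);dx,dy=m[0]-x,m[1]-y
        print(k,np.round(m,4),'yaw rel plate',np.degrees(np.arctan2(d[1],d[0])-t).round(1),'sep',np.hypot(*d[:2]).round(4),'in plate mm',np.round([1e3*(c*dx+sn*dy),1e3*(-sn*dx+c*dy)],1))
for n,a in(('left catch',(.0,0)),):
    print(ray(*c1(271,200),.033),ray(*c1(523,462),.033),ray(*c2(273,181),.033),ray(*c2(430,479),.033))
# lip
print('lip',ray(*c1(550,118),.13),ray(*c2(520,130),.13), 'cover top corners',ray(*c1(420,15),.123),ray(*c1(708,265),.123),ray(*c2(447,5),.123),ray(*c2(657,293),.123))
E
```

```text
(-70, 160) [[0.3759, 0.1695], [0.3759, 0.1733]]
(70, 160) [[0.5138, 0.1787], [0.5145, 0.1814]]
(70, -160) [[0.5287, -0.1459], [0.5327, -0.1442]]
(-70, -160) [[0.3969, -0.1431], [0.3971, -0.1457]]
plate [0.45489403 0.01557909 0.05706226] 3.2694267748443444 [-0.3 -0.4  0.1  0.5  0.6 -0.4  0.6  0.4  0.7 -2.5  0.  -1.5 -0.1  2.1
 -1.3  1.2]
1 [0.448 0.099 0.057] yaw rel plate 0.4 sep 0.0323 in plate mm [-2.1 83.6]
1 [0.4458 0.1003 0.057 ] yaw rel plate 1.5 sep 0.033 in plate mm [-4.2 85.1]
2 [0.455  0.0294 0.057 ] yaw rel plate -7.4 sep 0.0327 in plate mm [ 0.9 13.8]
2 [0.453  0.0313 0.057 ] yaw rel plate -6.4 sep 0.0324 in plate mm [-1.  15.8]
3 [ 0.4547 -0.0681  0.057 ] yaw rel plate 1.4 sep 0.0321 in plate mm [ -5.  -83.5]
3 [ 0.4528 -0.0667  0.057 ] yaw rel plate 0.6 sep 0.0319 in plate mm [ -6.8 -82. ]
[0.52418368 0.15479964 0.033     ] [ 0.54407482 -0.12022748  0.033     ] [0.5237699  0.15633269 0.033     ] [ 0.54350074 -0.11913892  0.033     ]
lip [0.65103052 0.03611874 0.13      ] [0.63622521 0.02978393 0.13      ] cover top corners [0.64195755 0.17665995 0.123     ] [ 0.66116268 -0.1122569   0.123     ] [0.64043408 0.18097766 0.123     ] [ 0.65852799 -0.11382206  0.123     ]
```

```bash
cat >> h.py <<'E'
import sys
from scipy.spatial.transform import Rotation as Rn
YAW=np.radians(3.7);C0=np.array([.455,.0135])
def W(px,py): # plate mm -> world
    c,s=np.cos(YAW),np.sin(YAW); return C0+np.array([c*px-s*py,s*px+c*py])/1e3
def Pl(p):
    c,s=np.cos(YAW),np.sin(YAW); d=(np.array(p[:2])-C0)*1e3; return np.array([c*d[0]+s*d[1],-s*d[0]+c*d[1]])
def goal(px,py,z,yaw=0):
    o=robot.get_obs(); R=np.array(o['tcp_rot']); t=YAW+np.radians(yaw)
    G=np.array([[np.cos(t),np.sin(t),0],[np.sin(t),-np.cos(t),0],[0,0,-1]])
    d=R.T@(np.r_[W(px,py),z]-o['tool_pos'])*1e3
    print('row',np.round(d,1),np.round(np.degrees(Rn.from_matrix(R.T@G).as_rotvec()),1))
E
python3 - <<'E'
from h import *
goal(-56,84,.12)
for n,u,v in(('mug',433,212),('drawer near',367,168),('drawer right',412,190),('bottle',405,325)): print(n,ray('scene0',u,v,0))
E
```

```text
row [328.4 362.9 125. ] [  0.1   0.  -26.1]
mug [ 0.85012993 -0.02636535  0.        ]
drawer near [0.80609787 0.2193449  0.        ]
drawer right [ 8.57945764e-01  7.52742752e-02 -1.11022302e-16]
bottle [ 0.57209063 -0.29375603  0.        ]
```

Emit:
servo_tool([
  [-0.53, 82, 91, 0, 0, 0, -7],
  [-0.53, 164, 182, 0, 0, 0, -13],
  [-0.53, 246, 272, 0, 0, 0, -20],
  [-0.53, 328, 363, 0, 0, 0, -26],
  [-0.53, 328, 363, 0, 0, 0, -26],
  [-0.53, 328, 363, 0, 0, 0, -26],
  [-0.53, 328, 363, 0, 0, 0, -26],
  [-0.53, 328, 363, 0, 0, 0, -26],
])

```text
t: 0.77
tool_pos: [0.3409, 0.239, 0.2451]
tcp_rot: [[0.998, 0.064, -0.0], [0.064, -0.998, 0.0], [-0.0, -0.0, -1.0]]
ft_force: [1.1, -0.1, 0.3]
grip_width: 0.02
grasp_force: 0.0
```

Emit:
servo_tool([
  [-0.53, 43, 148, 0, 0, 0, 0],
  [-0.53, 43, 148, 0, 0, 0, 0],
  [-0.53, 43, 148, 0, 0, 0, 0],
  [-0.53, 43, 148, 0, 0, 0, 0],
  [-0.53, 43, 148, 0, 0, 0, 0],
  [-0.53, 43, 148, 0, 0, 0, 0],
])

```text
t: 1.27
tool_pos: [0.3933, 0.0945, 0.2451]
tcp_rot: [[0.998, 0.059, -0.0], [0.059, -0.998, -0.0], [-0.0, 0.0, -1.0]]
ft_force: [0.1, 0.5, -0.3]
grip_width: 0.0198
grasp_force: 0.0
```

```bash
python3 - <<'E'
from h import *
i=snap('wrist','w1'); print(i['eye'],robot.get_obs()['tool_pos'])
goal(-56,84,.065)
E
```

```text
[0.46796533 0.09855196 0.37413026] [0.39311326 0.09550097 0.24500712]
row [  0.6   1.8 180. ] [-0.   0.  -0.2]
```

View pics/w1.png

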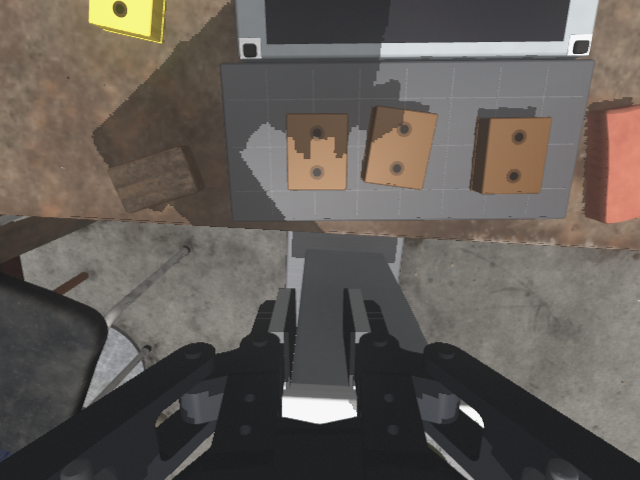

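The wrist view shows the plate corners at (222,63), (592,60), (565,217), (231,219), and the pad holes at (317,132)/(317,172), (404,129)/(397,168), (519,137)/(513,176). All three pads are clear to push from the near side.

```bash
python3 - <<'E'
from h import *
for n,u,v,z in[('+70+160',222,63,.03),('+70-160',592,60,.03),('-70-160',565,217,.03),('-70+160',231,219,.03),('catch+79+139',250,49,.033),('catch79 -139',579,46,.033)]:
    P=ray('w1',u,v,z); print(n,np.round(P,4),np.round(Pl(P),1))
for a,b in(((317,172),(317,132)),((397,168),(404,129)),((513,176),(519,137))):
    A=ray('w1',*a,.057);B=ray('w1',*b,.057);m=(A+B)/2;d=B-A
    print(np.round(m,4),Pl(m).round(1),(np.degrees(np.arctan2(d[1],d[0]))-3.7).round(1),np.hypot(*d[:2]).round(4))
E
```

```text
+70+160 [0.5136 0.184  0.03  ] [ 69.4 166.4]
+70-160 [ 0.5345 -0.129   0.03  ] [  70.1 -147.3]
-70-160 [ 0.3983 -0.1408  0.03  ] [ -66.6 -150.3]
-70+160 [0.3773 0.1778 0.03  ] [-66.9 168.9]
catch+79+139 [0.5252 0.1598 0.033 ] [ 79.5 141.4]
catch79 -139 [ 0.5437 -0.1133  0.033 ] [  80.3 -132.2]
[0.4463 0.0991 0.057 ] [-3.2 86. ] -0.4 0.0327
[0.4533 0.0298 0.057 ] [-0.7 16.4] -7.1 0.0319
[ 0.4525 -0.0678  0.057 ] [ -7.7 -80.9] -0.4 0.0321
```

Emit:
servo_tool([
  [-0.53, 0, 2, 40, 0, 0, 0],
  [-0.53, 0, 2, 80, 0, 0, 0],
  [-0.53, 0, 2, 120, 0, 0, 0],
  [-0.53, 0, 2, 160, 0, 0, 0],
  [-0.53, 0, 2, 180, 0, 0, 0],
  [-0.53, 0, 2, 190, 0, 0, 0],
  [-0.53, 0, 2, 195, 0, 0, 0],
  [-0.53, 0, 2, 195, 0, 0, 0],
])

```text
t: 1.98
tool_pos: [0.3932, 0.0946, 0.0504]
tcp_rot: [[0.998, 0.064, -0.0], [0.064, -0.998, -0.001], [-0.0, 0.001, -1.0]]
ft_force: [0.2, -1.1, -0.1]
grip_width: 0.02
grasp_force: 0.0
```

Emit:
servo_tool([
  [-0.53, 3, 0, 0, 0, 0, 0],
  [-0.53, 6, 0, 0, 0, 0, 0],
  [-0.53, 9, 0, 0, 0, 0, 0],
  [-0.53, 12, 0, 0, 0, 0, 0],
])

```text
t: 2.32
tool_pos: [0.4049, 0.0947, 0.0514]
tcp_rot: [[0.998, 0.063, -0.002], [0.063, -0.998, -0.0], [-0.002, 0.0, -1.0]]
ft_force: [-15.7, 2.5, 10.3]
grip_width: 0.0201
grasp_force: 7.6
```

Emit:
servo_tool([
  [-0.53, 2, 0, 0, 0, 0, 0],
  [-0.53, 4, 0, 0, 0, 0, 0],
])

```text
t: 2.48
tool_pos: [0.4082, 0.0947, 0.0514]
tcp_rot: [[0.998, 0.063, -0.004], [0.063, -0.998, -0.001], [-0.004, 0.001, -1.0]]
ft_force: [-14.3, -1.2, 10.9]
grip_width: 0.0206
grasp_force: 7.5
```

Emit:
servo_tool([
  [-0.53, 2, 0, 0, 0, 0, 0],
  [-0.53, 4, 0, 0, 0, 0, 0],
])

```text
t: 2.65
tool_pos: [0.4121, 0.0948, 0.0513]
tcp_rot: [[0.998, 0.063, -0.004], [0.063, -0.998, -0.001], [-0.004, 0.001, -1.0]]
ft_force: [-15.6, -1.2, 10.8]
grip_width: 0.0201
grasp_force: 7.5
```

Emit:
servo_tool([
  [-0.53, -4, 0, 0, 0, 0, 0],
  [-0.53, -12, 0, 0, 0, 0, 0],
  [-0.53, -14, 0, -35, 0, 0, 0],
  [-0.53, -14, 30, -50, 0, 0, 4],
  [-0.53, -15, 62, -50, 0, 0, 7],
  [-0.53, -15, 62, -30, 0, 0, 7],
  [-0.53, -15, 62, -5, 0, 0, 7],
  [-0.53, -15, 62, 3, 0, 0, 7],
])

```text
t: 3.32
tool_pos: [0.401, 0.0315, 0.0447]
tcp_rot: [[0.998, -0.061, -0.003], [-0.061, -0.998, -0.0], [-0.003, 0.0, -1.0]]
ft_force: [-0.6, -0.2, -1.5]
grip_width: 0.0204
grasp_force: 0.0
```

```bash
python3 - <<'E'
from h import *
i=snap('wrist','w2'); print(i['eye'],robot.get_obs()['tool_pos'], robot.get_obs()['ft_force'])
cv2.imwrite('pics/w2.png',i['color'])
goal(-52,22,.047,-7)
E
```

```text
[0.47597632 0.02662964 0.17352558] [0.40135907 0.03164881 0.0452298 ] [-0.04301361 -0.05918266 -0.89106948]
row [ 0.3 -0.5 -1.8] [ 0.1  0.1 -0.1]
```

View pics/w2.png

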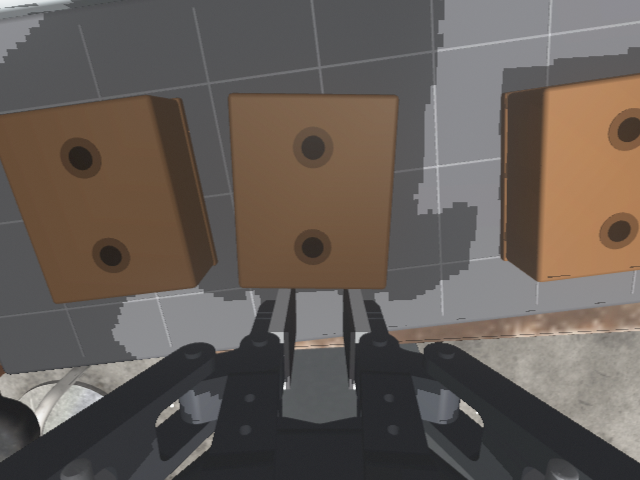

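Pad 2 sits squarely in front of the fingers (holes (313,147)/(312,247)). Pad 1 is still flat, a little further on. I'll push pad 2 gently.

Emit:
servo_tool([
  [-0.53, 3, 0, 0, 0, 0, 0],
  [-0.53, 6, -1, 0, 0, 0, 0],
  [-0.53, 9, -1, 0, 0, 0, 0],
])

```text
t: 3.62
tool_pos: [0.4121, 0.0333, 0.0486]
tcp_rot: [[0.998, -0.058, 0.001], [-0.058, -0.998, 0.0], [0.001, -0.0, -1.0]]
ft_force: [-3.0, -0.3, 1.5]
grip_width: 0.0203
grasp_force: 1.3
```

Emit:
servo_tool([
  [-0.53, 2, 0, 0, 0, 0, 0],
  [-0.53, 4, 0, 0, 0, 0, 0],
])

```text
t: 3.78
tool_pos: [0.4156, 0.0328, 0.0479]
tcp_rot: [[0.998, -0.059, 0.0], [-0.059, -0.998, 0.0], [0.0, -0.0, -1.0]]
ft_force: [-1.6, 0.3, 0.5]
grip_width: 0.02
grasp_force: 1.0
```

Emit:
servo_tool([
  [-0.53, 2, 0, 0, 0, 0, 0],
  [-0.53, 4, 0, 0, 0, 0, 0],
])

```text
t: 3.95
tool_pos: [0.4194, 0.0324, 0.0475]
tcp_rot: [[0.998, -0.059, -0.0], [-0.059, -0.998, -0.0], [-0.0, 0.0, -1.0]]
ft_force: [-1.7, 0.2, 1.6]
grip_width: 0.0203
grasp_force: 1.0
```

Emit:
servo_tool([
  [-0.53, 6, -1, 0, 0, 0, -0.5],
  [-0.53, 14, -2, 0, 0, 0, -1.5],
  [-0.53, 24, -3, 0, 0, 0, -2.5],
  [-0.53, 34, -4, 0, 0, 0, -3.5],
  [-0.53, 44, -5, 0, 0, 0, -4.5],
  [-0.53, 53, -6, 0, 0, 0, -5.5],
  [-0.53, 61, -7, 0, 0, 0, -6.5],
  [-0.53, 68, -8, 0, 0, 0, -7],
])

```text
t: 4.62
tool_pos: [0.4883, 0.0362, 0.0471]
tcp_rot: [[0.998, 0.064, -0.0], [0.064, -0.998, -0.001], [-0.0, 0.001, -1.0]]
ft_force: [-1.4, -1.0, 2.2]
grip_width: 0.02
grasp_force: 1.7
```

```bash
python3 - <<'E'
from h import *
o=robot.get_obs();print(Pl(o['tool_pos']),o['ft_force'])
i=snap('wrist','w3'); 
goal(78,21,.0475,0)
E
```

```text
[34.7057655  20.47514041] [-1.38591888 -1.00226023  2.21035968]
row [42.5 -0.4 -0.3] [ 0. -0. -0.]
```

View pics/w3.png

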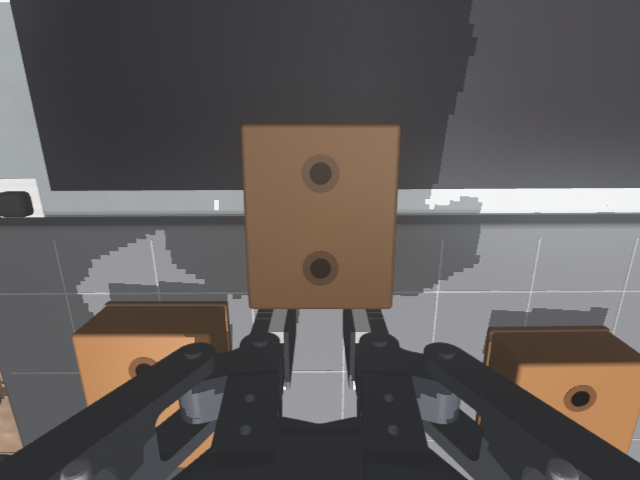

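The pad is square with the plate and half over the edge (holes at (320,173)/(320,268)).

Emit:
servo_tool([
  [-0.53, 6, 0, 0, 0, 0, 0],
  [-0.53, 13, 0, 0, 0, 0, 0],
  [-0.53, 20, 0, 0, 0, 0, 0],
  [-0.53, 26, 0, 0, 0, 0, 0],
  [-0.53, 31, 0, 0, 0, 0, 0],
  [-0.53, 35, 0, 0, 0, 0, 0],
  [-0.53, 38, 0, 0, 0, 0, 0],
  [-0.53, 38, 0, 0, 0, 0, 0],
])

```text
t: 5.33
tool_pos: [0.5261, 0.0388, 0.0474]
tcp_rot: [[0.998, 0.063, 0.001], [0.063, -0.998, -0.0], [0.001, 0.0, -1.0]]
ft_force: [0.6, -0.7, 0.4]
grip_width: 0.0199
grasp_force: 0.0
```

```bash
python3 - <<'E'
from h import *
for v in((173,268),):
  for z in(.057,):
    m=(ray('w3',320,v[0],z)+ray('w3',320,v[1],z))/2; print(Pl(m))
    print('plate edge',Pl(ray('w3',200,213,.03)),Pl(ray('w3',430,213,.03)))
o=robot.get_obs();print(Pl(o['tool_pos']),o['ft_force'])
i=snap('wrist','w4')
E
```

```text
[78.6229429 19.7939083]
plate edge [75.55740606 68.26336258] [ 75.50903197 -24.766826  ]
[72.62697661 20.61560187] [ 0.56089447 -0.65727927  0.42748646]
```

Emit:
servo_tool([
  [-0.53, 2, 0, 0, 0, 0, 0],
  [-0.53, 4, 0, 0, 0, 0, 0],
  [-0.53, 5, 0, 0, 0, 0, 0],
  [-0.53, 5, 0, 0, 0, 0, 0],
])

```text
t: 5.72
tool_pos: [0.5308, 0.0391, 0.0475]
tcp_rot: [[0.998, 0.063, 0.001], [0.063, -0.998, -0.0], [0.001, 0.0, -1.0]]
ft_force: [-0.7, -0.3, -0.1]
grip_width: 0.02
grasp_force: 0.2
```

```bash
cat >> h.py <<'E'
def brown(f,ztop):
    im=cv2.imread('pics/'+f+'.png'); h=cv2.cvtColor(im,cv2.COLOR_BGR2HSV)
    m=cv2.inRange(h,(5,110,40),(18,255,255)); m=cv2.morphologyEx(m,cv2.MORPH_OPEN,np.ones((5,5)))
    for c in cv2.findContours(m,0,2)[0]:
        if cv2.contourArea(c)>3000:
            r=cv2.minAreaRect(c); q=[Pl(ray(f,*p,ztop)) for p in cv2.boxPoints(r)]; print('box',np.round(r[0]),np.round(r[1]),np.round(q,1).tolist(),'mid',np.mean(q,0).round(1))
E
python3 - <<'E'
from h import *
o=robot.get_obs();print(Pl(o['tool_pos']),o['ft_force'])
snap('wrist','w5'); brown('w3',.057); print('w4');brown('w4',.054); print('w5');brown('w5',.054)
im=cv2.imread('pics/w5.png'); g=cv2.cvtColor(im,cv2.COLOR_BGR2GRAY); print(g[100:420:6,470].tolist())
E
```

```text
[77.2469332  20.63908535] [-0.73798885 -0.30761157 -0.09264091]
box [578. 406.] [ 89. 123.] [[24.5, -53.7], [24.5, -99.9], [-17.9, -110.6], [-17.8, -60.3]] mid [  3.3 -81.1]
box [142. 366.] [ 70. 136.] [[36.5, 110.2], [39.2, 60.3], [8.7, 61.7], [5.7, 115.0]] mid [22.5 86.8]
w4
w5
[86, 86, 84, 82, 81, 79, 78, 78, 77, 77, 76, 75, 76, 75, 75, 76, 49, 49, 49, 50, 49, 52, 53, 53, 55, 57, 58, 80, 84, 86, 86, 234, 237, 236, 221, 70, 89, 134, 133, 132, 133, 132, 131, 45, 43, 42, 42, 41, 40, 44, 44, 70, 131, 46]
```

Emit:
servo_tool([
  [-0.53, -6, 0, 0, 0, 0, 0],
  [-0.53, -12, 0, -10, 0, 0, 0],
  [-0.53, -35, 15, -40, 0, 0, 0],
  [-0.53, -65, 40, -50, 0, 0, 0],
  [-0.53, -95, 65, -50, 0, 0, 0],
  [-0.53, -120, 90, -50, 0, 0, 0],
  [-0.53, -136, 103, -50, 0, 0, 0],
  [-0.53, -136, 103, -50, 0, 0, 0],
])

```text
t: 6.43
tool_pos: [0.3993, -0.0741, 0.0978]
tcp_rot: [[0.998, 0.061, 0.002], [0.061, -0.998, 0.001], [0.002, -0.001, -1.0]]
ft_force: [1.2, -0.2, -0.0]
grip_width: 0.02
grasp_force: 0.0
```

Emit:
servo_tool([
  [-0.53, 0, 0, 20, 0, 0, 0],
  [-0.53, 0, 0, 42, 0, 0, 0],
  [-0.53, 0, 0, 50, 0, 0, 0],
  [-0.53, 0, 0, 51, 0, 0, 0],
  [-0.53, 2, 0, 51, 0, 0, 0],
  [-0.53, 4, 0, 51, 0, 0, 0],
])

```text
t: 6.93
tool_pos: [0.4058, -0.0719, 0.0471]
tcp_rot: [[0.998, 0.063, 0.001], [0.063, -0.998, -0.0], [0.001, 0.0, -1.0]]
ft_force: [0.5, -0.4, 0.1]
grip_width: 0.0198
grasp_force: 0.0
```

```bash
python3 - <<'E'
from h import *
o=robot.get_obs();print(Pl(o['tool_pos']),o['tool_pos'],o['ft_force'])
snap('wrist','w6'); brown('w6',.057)
E
```

```text
[-54.56597775 -82.0095567 ] [ 0.40584002 -0.07185989  0.04712883] [ 0.46610702 -0.42206192  0.05751662]
box [595. 198.] [ 87. 228.] [[-43.9, -165.2], [32.0, -152.5], [31.6, -178.5], [-44.4, -196.5]] mid [  -6.2 -173.2]
```

Emit:
servo_tool([
  [-0.53, 3, 0, 0, 0, 0, 0],
  [-0.53, 6, 0, 0, 0, 0, 0],
  [-0.53, 9, 0, 0, 0, 0, 0],
])

```text
t: 7.23
tool_pos: [0.4144, -0.0715, 0.0466]
tcp_rot: [[0.998, 0.063, -0.0], [0.063, -0.998, -0.0], [-0.0, 0.0, -1.0]]
ft_force: [-2.4, -0.9, 1.1]
grip_width: 0.0202
grasp_force: 1.0
```

Emit:
servo_tool([
  [-0.53, 2, 0, 0, 0, 0, 0],
  [-0.53, 4, 0, 0, 0, 0, 0],
])

```text
t: 7.4
tool_pos: [0.4183, -0.0713, 0.0464]
tcp_rot: [[0.998, 0.063, -0.0], [0.063, -0.998, -0.0], [-0.0, 0.0, -1.0]]
ft_force: [-2.6, -0.1, 1.7]
grip_width: 0.0202
grasp_force: 1.0
```

Emit:
servo_tool([
  [-0.53, 2, 0, 0, 0, 0, 0],
  [-0.53, 4, 0, 0, 0, 0, 0],
])

```text
t: 7.57
tool_pos: [0.4223, -0.0711, 0.0463]
tcp_rot: [[0.998, 0.063, -0.0], [0.063, -0.998, -0.0], [-0.0, 0.0, -1.0]]
ft_force: [-2.9, -0.8, 1.7]
grip_width: 0.0198
grasp_force: 1.0
```

Emit:
servo_tool([
  [-0.53, 7, 0, 0, 0, 0, 0],
  [-0.53, 17, 0, 0, 0, 0, 0],
  [-0.53, 28, 0, 0, 0, 0, 0],
  [-0.53, 39, 0, 0, 0, 0, 0],
  [-0.53, 49, 0, -1, 0, 0, 0],
  [-0.53, 58, 0, -1, 0, 0, 0],
  [-0.53, 66, 0, -1, 0, 0, 0],
  [-0.53, 73, 0, -1, 0, 0, 0],
])

```text
t: 8.23
tool_pos: [0.4958, -0.0664, 0.0471]
tcp_rot: [[0.998, 0.063, -0.0], [0.063, -0.998, -0.0], [-0.0, 0.0, -1.0]]
ft_force: [-1.6, 0.5, 2.2]
grip_width: 0.0197
grasp_force: 1.6
```

Emit:
servo_tool([
  [-0.53, 8, 0, 0, 0, 0, 0],
  [-0.53, 15, 0, 0, 0, 0, 0],
  [-0.53, 22, 0, 0, 0, 0, 0],
  [-0.53, 28, 0, 0, 0, 0, 0],
  [-0.53, 34, 0, 0, 0, 0, 0],
  [-0.53, 38, 0, 0, 0, 0, 0],
  [-0.53, 41, 0, 0, 0, 0, 0],
  [-0.53, 42, 0, 0, 0, 0, 0],
])

```text
t: 8.9
tool_pos: [0.5373, -0.0637, 0.0473]
tcp_rot: [[0.998, 0.063, -0.0], [0.063, -0.998, -0.0], [-0.0, 0.0, -1.0]]
ft_force: [-1.3, -0.0, -1.0]
grip_width: 0.0198
grasp_force: 0.8
```

Emit:
servo_tool([
  [-0.53, 0.5, 0, 0, 0, 0, 0],
  [-0.53, -15, 0, 0, 0, 0, 0],
  [-0.53, -40, -20, -40, 0, 0, 0],
  [-0.53, -60, -50, -80, 0, 0, 0],
  [-0.53, -70, -80, -110, 0, 0, 0],
  [-0.53, -70, -80, -130, 0, 0, 0],
  [-0.53, -70, -80, -130, 0, 0, 0],
])

```text
t: 9.48
tool_pos: [0.4642, 0.0137, 0.1865]
tcp_rot: [[0.998, 0.066, 0.014], [0.066, -0.998, 0.003], [0.015, -0.002, -1.0]]
ft_force: [0.6, 0.2, 0.5]
grip_width: 0.0201
grasp_force: 0.0
```

```bash
python3 - <<'E'
from h import *
o=robot.get_obs();print(Pl(o['tool_pos']),o['tool_pos'],o['ft_force'])
snap('wrist','w7')
E
```

```text
[ 9.17252955 -0.37842287] [0.46417783 0.01371429 0.18653125] [0.59192603 0.19607386 0.53703875]
```

View pics/w7.png

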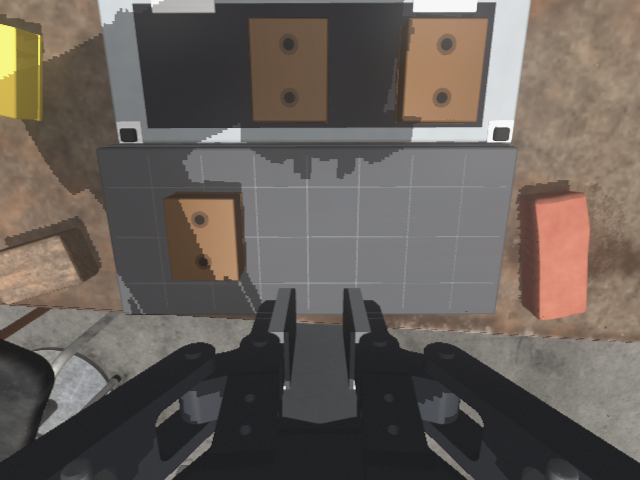

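Both glided pads lie in the keeper (holes (288,44)/(289,97) and (447,44)/(442,97)), with the catches at (129,134) and (501,133). The dragging pad stays on the plate.

```bash
python3 - <<'E'
from h import *
f='w7'
L=ray(f,129,134,.033);R=ray(f,501,133,.033);print('catch',Pl(L),Pl(R), np.degrees(np.arctan2(-(L-R)[0],(L-R)[1])), np.hypot(*(L-R)[:2]))
for a,b in(((288,44),(289,97)),((447,44),(442,97))):
    A=ray(f,*a,.054);B=ray(f,*b,.054);print(Pl(A),Pl(B),Pl((A+B)/2), Pl((A+B)/2)-(Pl(L)+Pl(R))/2-[46,0])
print('edge',Pl(ray(f,150,147,.03)),Pl(ray(f,480,147,.03)),Pl(ray(f,122,313,.03)),Pl(ray(f,495,313,.03)),Pl(ray(f,98,148,.03)),Pl(ray(f,517,146,.03)))
o=robot.get_obs();goal(222,3,.20)
E
```

```text
catch [ 79.89044788 140.19746695] [  80.98681673 -134.18663937] 3.9289380913638916 0.27438629671626025
[135.76164338  19.72617183] [103.89761285  19.76130924] [119.82962812  19.74374054] [-6.60900419 16.73832675]
[135.84704611 -82.18744948] [104.01643664 -81.97399622] [119.93174138 -82.08072285] [ -6.50689093 -85.08613664]
edge [ 70.4610021 127.1808886] [  70.83428775 -121.22557067] [-67.97618291 168.6763986 ] [ -67.07683014 -150.93169508] [ 69.668936   166.55185546] [  71.60551044 -148.89469044]
row [213.5  -3.6 -14.7] [-0.1 -0.6  0.1]
```

Emit:
servo_tool([
  [-0.53, 20, -10, 30, 0, -0.6, 0],
  [-0.53, 40, -21, 65, 0, -0.6, 0],
  [-0.53, 51, -21, 100, 0, -0.6, 0],
  [-0.53, 51, -21, 130, 0, -0.6, 0],
  [-0.53, 51, -21, 138, 0, -0.6, 0],
  [-0.53, 51, -21, 138, 0, -0.6, 0],
])

```text
t: 10.03
tool_pos: [0.5147, 0.036, 0.0442]
tcp_rot: [[0.998, 0.065, -0.003], [0.065, -0.998, -0.002], [-0.003, 0.001, -1.0]]
ft_force: [-4.0, 0.3, 20.4]
grip_width: 0.0199
grasp_force: 10.1
```

```bash
python3 - <<'E'
from h import *
o=robot.get_obs();print(Pl(o['tool_pos']),o['tool_pos'],o['ft_force']); goal(81.5,20,.0475)
E
```

```text
[61.00316474 18.59884122] [0.51467578 0.03599675 0.04415719] [-3.95284231  0.32335659 20.35899812]
row [20.5 -1.4 -3.4] [0.1 0.2 0. ]
```

Emit:
servo_tool([
  [-0.53, 0, -1, -5, 0, 0, 0],
  [-0.53, 6, -1, -5, 0, 0, 0],
  [-0.53, 12, -1, -5, 0, 0, 0],
  [-0.53, 16, -1, -5, 0, 0, 0],
  [-0.53, 18, -1, -5, 0, 0, 0],
  [-0.53, 20, -1, -5, 0, 0, 0],
  [-0.53, 21, -1, -5, 0, 0, 0],
  [-0.53, 21, -1, -5, 0, 0, 0],
])

```text
t: 10.7
tool_pos: [0.5321, 0.0374, 0.0438]
tcp_rot: [[0.998, 0.063, -0.013], [0.063, -0.998, -0.002], [-0.013, 0.001, -1.0]]
ft_force: [-6.4, -0.1, 7.1]
grip_width: 0.02
grasp_force: 3.9
```

Emit:
servo_tool([
  [-0.53, -15, 0, 0, 0, 0, 0],
  [-0.53, -15, 20, -30, 0, 0, 0],
  [-0.53, -15, 60, -30, 0, 0, 0],
  [-0.53, -15, 101, -30, 0, 0, 0],
  [-0.53, -15, 101, -30, 0, 0, 0],
  [-0.53, -15, 101, -10, 0, 0, 0],
  [-0.53, -15, 101, 0, 0, 0, 0],
  [-0.53, -15, 101, 0, 0, 0, 0],
])

```text
t: 11.37
tool_pos: [0.5242, -0.0642, 0.0443]
tcp_rot: [[0.998, 0.063, -0.011], [0.063, -0.998, -0.002], [-0.011, 0.001, -1.0]]
ft_force: [-0.7, -0.5, 2.2]
grip_width: 0.0202
grasp_force: 2.0
```

```bash
python3 - <<'E'
from h import *
o=robot.get_obs();print(Pl(o['tool_pos']),o['tool_pos'],o['ft_force']); goal(81.5,-82,.0475)
E
```

```text
[ 64.0143535 -81.9785863] [ 0.52417119 -0.06417672  0.04431409] [-0.68349988 -0.49269196  2.23437021]
row [17.4 -0.  -3.4] [ 0.1  0.6 -0.1]
```

Emit:
servo_tool([
  [-0.53, 0, 0, -5, 0, 0.6, 0],
  [-0.53, 6, 0, -5, 0, 0.6, 0],
  [-0.53, 11, 0, -5, 0, 0.6, 0],
  [-0.53, 14, 0, -5, 0, 0.6, 0],
  [-0.53, 16, 0, -5, 0, 0.6, 0],
  [-0.53, 18, 0, -5, 0, 0.6, 0],
  [-0.53, 18, 0, -5, 0, 0.6, 0],
])

```text
t: 11.95
tool_pos: [0.5421, -0.0624, 0.0486]
tcp_rot: [[0.998, 0.063, -0.001], [0.063, -0.998, -0.0], [-0.001, 0.0, -1.0]]
ft_force: [0.1, -0.6, 0.5]
grip_width: 0.0202
grasp_force: 0.0
```

Emit:
servo_tool([
  [-0.53, -15, 0, 0, 0, 0, 0],
  [-0.53, -15, -20, -30, 0, 0, 0],
  [-0.53, -15, -60, -30, 0, 0, 0],
  [-0.53, -15, -101, -30, 0, 0, 0],
  [-0.53, -15, -101, -30, 0, 0, 0],
  [-0.53, -15, -101, -10, 0, 0, 0],
  [-0.53, -15, -101, 0, 0, 0, 0],
  [-0.53, -15, -101, 0, 0, 0, 0],
])

```text
t: 12.62
tool_pos: [0.5189, 0.0371, 0.046]
tcp_rot: [[0.998, 0.063, -0.005], [0.063, -0.998, -0.001], [-0.005, 0.001, -1.0]]
ft_force: [-0.3, -0.5, -0.9]
grip_width: 0.0199
grasp_force: 0.0
```

```bash
python3 - <<'E'
from h import *
o=robot.get_obs();print(Pl(o['tool_pos']),o['tool_pos'],o['ft_force']); goal(81.5,20,.0475)
E
```

```text
[65.25433399 19.42044729] [0.51886507 0.03709098 0.04598227] [-0.31133742 -0.49644058 -0.92007639]
row [16.2 -0.6 -1.6] [ 0.   0.3 -0.1]
```

Emit:
servo_tool([
  [-0.53, 5, -1, -2, 0, 0, 0],
  [-0.53, 10, -1, -2, 0, 0, 0],
  [-0.53, 13, -1, -2, 0, 0, 0],
  [-0.53, 15, -1, -2, 0, 0, 0],
  [-0.53, 17, -1, -2, 0, 0, 0],
  [-0.53, 17, -1, -2, 0, 0, 0],
  [-0.53, 5, -1, -2, 0, 0, 0],
  [-0.53, 0, -1, -30, 0, 0, 0],
])

```text
t: 13.28
tool_pos: [0.5168, 0.0377, 0.0733]
tcp_rot: [[0.998, 0.062, -0.01], [0.062, -0.998, -0.002], [-0.01, 0.001, -1.0]]
ft_force: [0.4, -0.0, -0.2]
grip_width: 0.0201
grasp_force: 0.0
```

Emit:
servo_tool([
  [-0.53, 0, 0, -40, 0, 0, 0],
  [-0.53, 0, 0, -80, 0, 0, 0],
  [-0.53, 0, 0, -120, 0, 0, 0],
  [-0.53, 0, 0, -160, 0, 0, 0],
  [-0.53, 30, 5, -180, 0, 0, 0],
  [-0.53, 70, 10, -180, 0, 0, 0],
  [-0.53, 110, 17, -180, 0, 0, 0],
  [-0.53, 110, 17, -180, 0, 0, 0],
])

```text
t: 13.95
tool_pos: [0.6359, 0.0283, 0.2509]
tcp_rot: [[0.998, 0.062, -0.01], [0.062, -0.998, -0.003], [-0.01, 0.002, -1.0]]
ft_force: [-0.3, 0.9, -6.0]
grip_width: 0.0203
grasp_force: 0.0
```

```bash
python3 - <<'E'
from h import *
o=robot.get_obs();print(Pl(o['tool_pos']),o['tool_pos'],o['ft_force']); goal(228,3,.25); snap('wrist','w8')
for v in(((288,44),(289,97)),): pass
E
```

```text
[181.43274642   3.07759897] [0.63585597 0.02827946 0.25093495] [-0.26775255  0.88700153 -5.97799461]
row [46.6 -0.1  0.4] [ 0.1  0.6 -0.2]
```

View pics/w8.png

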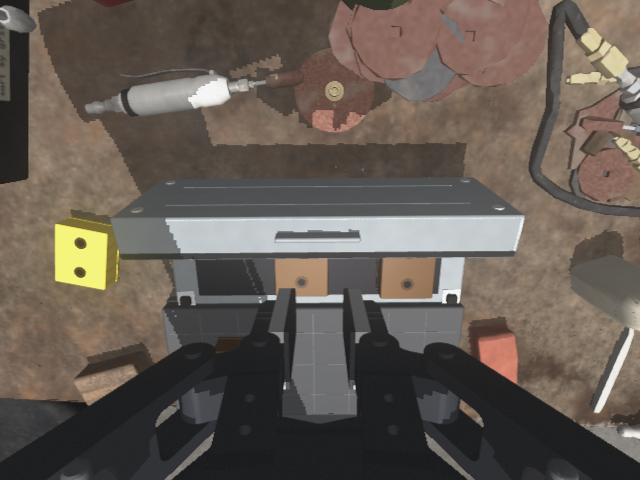

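The open cover's back top edge runs along row ~217, with the lip at (318,237). The pads are inside the keeper, and nothing lies in the way behind the cover.

```bash
python3 - <<'E'
from h import *
for n,u,v,z in(('back top',320,217,.125),('L',117,216,.125),('R',523,217,.125),('front top',320,254,.123),('lip',318,232,.1345),('lip',318,241,.1345),('backbottom',320,180,.03)): print(n,Pl(ray('w8',u,v,z)))
for p in((301,282),(406,284)): print('front hole',Pl(ray('w8',*p,.054)))
E
```

```text
back top [192.85673891   1.7753573 ]
L [194.07413773 145.15981304]
R [ 192.36539035 -142.05198808]
front top [164.28952268   1.82783248]
lip [184.61594777   3.21479364]
lip [178.08764894   3.23946989]
backbottom [204.63695385   1.33217973]
front hole [110.74881509  19.83528573]
front hole [108.27320976 -80.9145683 ]
```

Emit:
servo_tool([
  [-0.53, 25, 0, 0, 0, 0.6, 0],
  [-0.53, 47, 0, 0, 0, 0.6, 0],
  [-0.53, 47, 0, 0, 0, 0.6, 0],
  [-0.53, 47, 0, 30, 0, 0.6, 0],
  [-0.53, 47, 0, 70, 0, 0.6, 0],
  [-0.53, 47, 0, 105, 0, 0.6, 0],
  [-0.53, 47, 0, 125, 0, 0.6, 0],
  [-0.53, 47, 0, 127, 0, 0.6, 0],
])

```text
t: 14.67
tool_pos: [0.6754, 0.0312, 0.1268]
tcp_rot: [[0.998, 0.063, 0.003], [0.063, -0.998, -0.0], [0.003, 0.0, -1.0]]
ft_force: [-0.7, 0.0, -1.6]
grip_width: 0.02
grasp_force: 0.0
```

```bash
python3 - <<'E'
from h import *
o=robot.get_obs();print(Pl(o['tool_pos']),o['tool_pos'],o['ft_force']); goal(214,3,.1235)
for th in(1.5,1.35,1.2,1.05,.9,.75,.6,.45,.3,.15,.06):
    c,s=np.cos(th),np.sin(th); print(th,np.round([174-80*c+34*s+11, 27.5+80*s+34*c+14]))
E
```

```text
[221.05253753   3.4527518 ] [0.67536897 0.03121059 0.12682782] [-0.7098125   0.03484746 -1.55062064]
row [-7.1  0.5  3.3] [ 0.  -0.2 -0.1]
1.5 [213. 124.]
1.35 [201. 127.]
1.2 [188. 128.]
1.05 [175. 128.]
0.9 [162. 125.]
0.75 [150. 121.]
0.6 [138. 115.]
0.45 [128. 107.]
0.3 [119.  98.]
0.15 [111.  87.]
0.06 [107.  80.]
```

Emit:
servo_tool([
  [-0.53, -5, 0, 2, 0, 0, 0],
  [-0.53, -11, 0, 2, 0, 0, 0],
  [-0.53, -17, 0, 1, 0, 0, 0],
  [-0.53, -23, 0, 1, 0, 0, 0],
  [-0.53, -29, 0, 0, 0, 0, 0],
  [-0.53, -35, 0, 0, 0, 0, 0],
  [-0.53, -41, 0, 0, 0, 0, 0],
  [-0.53, -47, 0, 0, 0, 0, 0],
])

```text
t: 15.33
tool_pos: [0.6311, 0.0284, 0.1324]
tcp_rot: [[0.998, 0.063, 0.012], [0.063, -0.998, 0.001], [0.012, -0.0, -1.0]]
ft_force: [1.1, 0.2, 4.0]
grip_width: 0.02
grasp_force: 1.4
```

Emit:
servo_tool([
  [-0.53, -6, 0, 1, 0, 0, 0],
  [-0.53, -12, 0, 3, 0, 0, 0],
  [-0.53, -18, 0, 5, 0, 0, 0],
  [-0.53, -24, 0, 8, 0, 0, 0],
  [-0.53, -30, 0, 11, 0, 0, 0],
  [-0.53, -36, 0, 14, 0, 0, 0],
  [-0.53, -36, 0, 14, 0, 0, 0],
])

```text
t: 15.92
tool_pos: [0.5939, 0.0261, 0.1156]
tcp_rot: [[0.998, 0.063, 0.008], [0.063, -0.998, 0.001], [0.008, -0.0, -1.0]]
ft_force: [0.1, 0.6, -1.0]
grip_width: 0.02
grasp_force: 0.0
```

```bash
python3 - <<'E'
from h import *
o=robot.get_obs();print(Pl(o['tool_pos']),o['tool_pos'],o['ft_force']); goal(138,3,.113); snap('side','s2')
E
```

```text
[139.43357458   3.55970526] [0.59391323 0.02605026 0.11556945] [ 0.13926955  0.61099913 -1.00398848]
row [-1.5  0.6  2.6] [-0.  -0.4 -0.1]
```

View pics/s2.png

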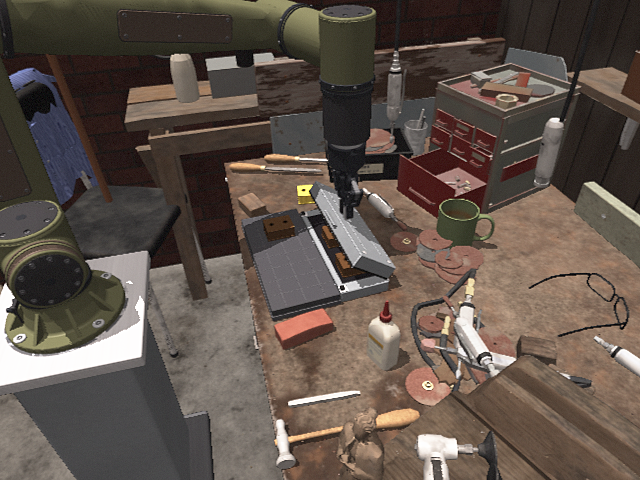

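The cover has swung well over, to about 0.6–0.7 rad, with the pads inside it. I continue downward.

Emit:
servo_tool([
  [-0.53, -5, 0, 5, 0, 0, 0],
  [-0.53, -10, 0, 10, 0, 0, 0],
  [-0.53, -15, 0, 14, 0, 0, 0],
  [-0.53, -20, 0, 19, 0, 0, 0],
  [-0.53, -24, 0, 24, 0, 0, 0],
  [-0.53, -28, 0, 29, 0, 0, 0],
  [-0.53, -31, 0, 33, 0, 0, 0],
  [-0.53, -32, 0, 34, 0, 0, 0],
])

```text
t: 16.63
tool_pos: [0.563, 0.0241, 0.0815]
tcp_rot: [[0.998, 0.063, 0.009], [0.063, -0.998, 0.0], [0.009, 0.0, -1.0]]
ft_force: [1.1, 0.4, -0.8]
grip_width: 0.02
grasp_force: 0.0
```

Emit:
servo_tool([
  [-0.53, 0, 0, 1, 0, 0, 0],
  [-0.53, 0, 0, 2, 0, 0, 0],
  [-0.53, 0, 0, 2, 0, 0, 0],
])

```text
t: 16.88
tool_pos: [0.5642, 0.0242, 0.0808]
tcp_rot: [[0.998, 0.063, 0.01], [0.063, -0.998, 0.001], [0.01, 0.0, -1.0]]
ft_force: [-1.2, 1.2, -0.2]
grip_width: 0.02
grasp_force: 0.0
```

```bash
python3 - <<'E'
from h import *
o=robot.get_obs();print(Pl(o['tool_pos']),o['tool_pos'],o['ft_force']); goal(86,136,.10); goal(86,-132,.1)
E
```

```text
[109.66765669   3.58842281] [0.5642075  0.02415805 0.08075284] [-1.20966596  1.17057097 -0.15333563]
row [ -23.7 -132.4  -19.5] [ 0.  -0.6 -0.1]
row [-23.2 135.6 -19.5] [ 0.  -0.6 -0.1]
```

Emit:
servo_tool([
  [-1, 0, 0, -30, 0, -0.6, 0],
  [-1, -10, -30, -30, 0, -0.6, 0],
  [-1, -20, -70, -30, 0, -0.6, 0],
  [-1, -20, -110, -30, 0, -0.6, 0],
  [-1, -20, -130, -30, 0, -0.6, 0],
  [-1, -20, -130, -20, 0, -0.6, 0],
  [-1, -20, -130, -5, 0, -0.6, 0],
  [-1, -20, -130, -3, 0, -0.6, 0],
])

```text
t: 17.55
tool_pos: [0.5348, 0.1527, 0.081]
tcp_rot: [[0.998, 0.063, -0.003], [0.063, -0.998, -0.001], [-0.003, 0.001, -1.0]]
ft_force: [-1.3, 2.5, 4.0]
grip_width: -0.0
grasp_force: 2.2
```

Emit:
servo_tool([
  [-1, 0, 0, 2, 0, 0, 0],
  [-1, 0, 0, 4, 0, 0, 0],
  [-1, 0, 0, 4, 0, 0, 0],
])

```text
t: 17.8
tool_pos: [0.5363, 0.1522, 0.0809]
tcp_rot: [[0.998, 0.062, 0.001], [0.062, -0.998, -0.0], [0.001, 0.0, -1.0]]
ft_force: [-0.9, 0.0, 2.5]
grip_width: -0.0001
grasp_force: 0.7
```

Emit:
servo_tool([
  [-1, 0, 0, 2, 0, 0, 0],
  [-1, 0, 0, 3, 0, 0, 0],
  [-1, 0, 0, 3, 0, 0, 0],
])

```text
t: 18.05
tool_pos: [0.5365, 0.1526, 0.0789]
tcp_rot: [[0.998, 0.063, 0.002], [0.063, -0.998, 0.001], [0.002, -0.001, -1.0]]
ft_force: [-5.7, 1.5, 8.1]
grip_width: 0.0001
grasp_force: 4.1
```

```bash
python3 - <<'E'
from h import *
o=robot.get_obs();print(Pl(o['tool_pos']),o['tool_pos'],o['ft_force'],o['torque'])
E
```

```text
[ 90.27790628 133.57556086] [0.53646979 0.15262298 0.07892606] [-5.67575904  1.48361567  8.06914688] [ 0.50636611  1.98217704 -0.00680684]
```

Contact at about 0.081 as expected; press on.

Emit:
servo_tool([
  [-1, 0, 0, 1.5, 0, 0, 0],
  [-1, 0, 0, 3, 0, 0, 0],
  [-1, 0, 0, 3, 0, 0, 0],
])

```text
t: 18.3
tool_pos: [0.5364, 0.1528, 0.0762]
tcp_rot: [[0.998, 0.063, 0.002], [0.063, -0.998, 0.001], [0.002, -0.001, -1.0]]
ft_force: [-5.9, 1.7, 9.0]
grip_width: 0.0001
grasp_force: 4.7
```

Emit:
servo_tool([
  [-1, 0, 0, 1, 0, 0, 0],
  [-1, 0, 0, 2, 0, 0, 0],
  [-1, 0, 0, 2, 0, 0, 0],
])

```text
t: 18.55
tool_pos: [0.5365, 0.1527, 0.0752]
tcp_rot: [[0.998, 0.063, 0.002], [0.063, -0.998, 0.001], [0.002, -0.001, -1.0]]
ft_force: [-10.3, 1.5, 14.6]
grip_width: -0.0
grasp_force: 7.3
```

Emit:
servo_tool([
  [-1, 0, 0, 1, 0, 0, 0],
  [-1, 0, 0, 2, 0, 0, 0],
  [-1, 0, 0, 2, 0, 0, 0],
])

```text
t: 18.8
tool_pos: [0.5366, 0.1528, 0.0749]
tcp_rot: [[0.998, 0.063, 0.003], [0.063, -0.998, 0.001], [0.003, -0.001, -1.0]]
ft_force: [-14.9, 1.8, 22.3]
grip_width: 0.0001
grasp_force: 11.5
```

Emit:
servo_tool([
  [-1, 0, 0, -10, 0, 0, 0],
  [-1, 0, 0, -30, 0, 0, 0],
  [-1, 0, 35, -30, 0, 0, 0],
  [-1, 0, 76, -30, 0, 0, 0],
  [-1, 0, 117, -30, 0, 0, 0],
  [-1, 0, 158, -30, 0, 0, 0],
  [-1, 0, 199, -30, 0, 0, 0],
  [-1, 0, 240, -30, 0, 0, 0],
])

```text
t: 19.47
tool_pos: [0.551, -0.0894, 0.1004]
tcp_rot: [[0.998, 0.063, 0.001], [0.063, -0.998, -0.0], [0.001, 0.0, -1.0]]
ft_force: [0.5, 0.6, 0.4]
grip_width: 0.0
grasp_force: 0.0
```

```bash
python3 - <<'E'
from h import *
o=robot.get_obs();print(Pl(o['tool_pos']),o['tool_pos'],o['ft_force']); goal(90,-129,.083)
E
```

```text
[  89.15285554 -108.89856852] [ 0.5509945  -0.08941834  0.10037224] [0.49734733 0.60430902 0.43872243]
row [ 0.9 20.1 17.4] [ 0.  -0.1 -0.1]
```

Emit:
servo_tool([
  [-1, 0, 20, 0, 0, 0, 0],
  [-1, 0, 20, 10, 0, 0, 0],
  [-1, 0, 20, 17, 0, 0, 0],
  [-1, 0, 20, 20, 0, 0, 0],
  [-1, 0, 20, 20, 0, 0, 0],
])

```text
t: 19.88
tool_pos: [0.5522, -0.1071, 0.0798]
tcp_rot: [[0.998, 0.063, -0.0], [0.063, -0.998, -0.002], [-0.001, 0.002, -1.0]]
ft_force: [-0.1, -1.1, 2.1]
grip_width: -0.0
grasp_force: 0.6
```

Emit:
servo_tool([
  [-1, 0, 0, 2, 0, 0, 0],
  [-1, 0, 0, 3, 0, 0, 0],
  [-1, 0, 0, 3, 0, 0, 0],
])

```text
t: 20.13
tool_pos: [0.5522, -0.1071, 0.0783]
tcp_rot: [[0.998, 0.064, -0.0], [0.064, -0.998, -0.003], [-0.0, 0.003, -1.0]]
ft_force: [-5.4, -3.8, 8.3]
grip_width: 0.0003
grasp_force: 4.1
```

Emit:
servo_tool([
  [-1, 0, 0, 2, 0, 0, 0],
  [-1, 0, 0, 3, 0, 0, 0],
  [-1, 0, 0, 3, 0, 0, 0],
])

```text
t: 20.38
tool_pos: [0.5521, -0.1074, 0.0756]
tcp_rot: [[0.998, 0.064, -0.0], [0.064, -0.998, -0.003], [-0.001, 0.003, -1.0]]
ft_force: [-5.1, -4.9, 10.2]
grip_width: -0.0002
grasp_force: 4.8
```

Emit:
servo_tool([
  [-1, 0, 0, 2, 0, 0, 0],
  [-1, 0, 0, 4, 0, 0, 0],
  [-1, 0, 0, 4, 0, 0, 0],
])

```text
t: 20.63
tool_pos: [0.553, -0.108, 0.0749]
tcp_rot: [[0.998, 0.065, 0.003], [0.065, -0.998, -0.005], [0.002, 0.005, -1.0]]
ft_force: [-10.6, -4.5, 22.7]
grip_width: -0.0
grasp_force: 11.3
```

Emit:
servo_tool([
  [-1, 0, 0, -10, 0, 0, 0],
  [-1, 0, -20, -30, 0, 0, 0],
  [-1, 0, -60, -30, 0, 0, 0],
  [-1, 0, -100, -30, 0, 0, 0],
  [-1, 0, -140, -30, 0, 0, 0],
  [-1, 0, -180, -30, 0, 0, 0],
  [-1, 0, -220, -30, 0, 0, 0],
  [-1, 0, -255, -20, 0, 0, 0],
])

```text
t: 21.3
tool_pos: [0.5363, 0.1516, 0.0916]
tcp_rot: [[0.998, 0.065, 0.003], [0.065, -0.998, 0.002], [0.004, -0.002, -1.0]]
ft_force: [0.6, -0.1, 0.5]
grip_width: 0.0002
grasp_force: 0.0
```

```bash
python3 - <<'E'
from h import *
o=robot.get_obs();print(Pl(o['tool_pos']),o['tool_pos'],o['ft_force']); goal(91,133,.079)
E
```

```text
[ 90.0262624  132.54620028] [0.5362851  0.15157953 0.0915892 ] [ 0.55360583 -0.14695221  0.50322945]
row [ 0.9 -0.4 12.6] [-0.1 -0.2  0. ]
```

Emit:
servo_tool([
  [-1, 0, 0, 8, 0, 0, 0],
  [-1, 0, 0, 13, 0, 0, 0],
  [-1, 0, 0, 14, 0, 0, 0],
  [-1, 0, 0, 14, 0, 0, 0],
])

```text
t: 21.63
tool_pos: [0.5361, 0.1477, 0.0755]
tcp_rot: [[0.998, 0.063, -0.0], [0.063, -0.998, 0.0], [-0.0, -0.0, -1.0]]
ft_force: [0.1, 0.5, -0.8]
grip_width: -0.0001
grasp_force: 0.0
```

Emit:
servo_tool([
  [-1, 0, 0, 2, 0, 0, 0],
  [-1, 0, 0, 4, 0, 0, 0],
  [-1, 0, 0, 5, 0, 0, 0],
  [-1, 0, 0, 5, 0, 0, 0],
])

```text
t: 21.97
tool_pos: [0.5371, 0.148, 0.075]
tcp_rot: [[0.998, 0.063, 0.003], [0.063, -0.998, 0.002], [0.003, -0.002, -1.0]]
ft_force: [-12.0, 3.7, 19.8]
grip_width: -0.0002
grasp_force: 10.1
```

Emit:
servo_tool([
  [-1, 0, 0, -10, 0, 0, 0],
  [-1, 0, 0, -40, 0, 0, 0],
  [-1, 0, 35, -80, 0, 0, 0],
  [-1, -20, 70, -120, 0, 0, 0],
  [-1, -50, 100, -150, 0, 0, 0],
  [-1, -80, 130, -150, 0, 0, 0],
  [-1, -80, 130, -150, 0, 0, 0],
  [-1, -80, 130, -150, 0, 0, 0],
])

```text
t: 22.63
tool_pos: [0.4634, 0.0091, 0.2247]
tcp_rot: [[0.998, 0.059, 0.006], [0.059, -0.998, 0.001], [0.006, -0.001, -1.0]]
ft_force: [1.5, 0.9, 0.5]
grip_width: 0.0002
grasp_force: 0.0
```

```bash
python3 - <<'E'
from h import *
o=robot.get_obs();print(Pl(o['tool_pos']),o['tool_pos'],o['ft_force'])
snap('wrist','w9'); snap('side','s9'); brown('w9',.057)
# cover front edge height check: compare with rendered prediction via gray profiles at both ends
d=cv2.imread('pics/w9.png'); g=cv2.cvtColor(d,6)
for y in(120,-118):
    for n,z,x in(('corner top',.0615,79),('raised top',.067,79),('hinge side',.0615,174)):
        print(y,n,proj('w9',[*W(x,y),z]).round(1))
    u=int(proj('w9',[*W(79,y),.0615])[0]); print(u,g[40:260:4,u].tolist())
E
```

```text
[ 8.05593614 -4.92012164] [0.46335665 0.00911    0.22474631] [1.47834876 0.91895006 0.48061454]
box [532. 238.] [111.  46.] [[38.1, -155.4], [39.8, -192.3], [-57.6, -214.5], [-59.8, -174.2]] mid [  -9.9 -184.1]
120 corner top [154.3 132.9]
120 raised top [151.1 133. ]
120 hinge side [135.9 -10.8]
154 [111, 110, 110, 109, 110, 110, 111, 111, 110, 110, 110, 111, 110, 110, 103, 112, 109, 108, 110, 110, 110, 110, 110, 107, 147, 78, 58, 66, 66, 65, 64, 64, 65, 65, 64, 65, 63, 64, 62, 63, 63, 62, 63, 63, 62, 64, 67, 63, 62, 62, 62, 63, 63, 62, 63]
-118 corner top [467.2 131.2]
-118 raised top [470.1 131.3]
-118 hinge side [482.4 -13. ]
467 [201, 199, 199, 200, 201, 198, 199, 199, 201, 203, 203, 202, 201, 200, 201, 201, 200, 199, 201, 200, 201, 201, 201, 100, 222, 73, 119, 119, 119, 119, 119, 118, 116, 116, 127, 115, 115, 115, 115, 114, 114, 113, 114, 113, 113, 119, 113, 112, 112, 111, 113, 112, 112, 112, 111]
```

Emit:
servo_tool([
  [-1, 25, 30, 0, 0, 0, 0],
  [-1, 50, 62, 20, 0, 0, 0],
  [-1, 70, 92, 50, 0, 0, 0],
  [-1, 82, 121, 85, 0, 0, 0],
  [-1, 82, 121, 120, 0, 0, 0],
  [-1, 82, 121, 138, 0, 0, 0],
  [-1, 82, 121, 144, 0, 0, 0],
  [-1, 82, 121, 145, 0, 0, 0],
])

```text
t: 23.4
tool_pos: [0.5536, -0.1044, 0.0752]
tcp_rot: [[0.998, 0.062, -0.004], [0.062, -0.998, -0.004], [-0.004, 0.003, -1.0]]
ft_force: [-5.4, -2.7, 9.9]
grip_width: -0.0002
grasp_force: 4.8
```

Emit:
servo_tool([
  [-1, 0, 0, 2, 0, 0, 0],
  [-1, 0, 0, 4, 0, 0, 0],
  [-1, 0, 0, 4, 0, 0, 0],
])

```text
t: 23.65
tool_pos: [0.5542, -0.1047, 0.075]
tcp_rot: [[0.998, 0.063, -0.001], [0.063, -0.998, -0.005], [-0.001, 0.005, -1.0]]
ft_force: [-9.7, -3.7, 20.2]
grip_width: 0.0
grasp_force: 10.1
```

Both corners are at the same seated level (0.075). I'll retreat and hand in.

Emit:
servo_tool([
  [-1, 0, 0, -10, 0, 0, 0],
  [-1, 0, 0, -40, 0, 0, 0],
  [-1, 0, -30, -80, 0, 0, 0],
  [-1, -30, -60, -120, 0, 0, 0],
  [-1, -60, -90, -150, 0, 0, 0],
  [-1, -60, -90, -150, 0, 0, 0],
  [-1, -60, -90, -150, 0, 0, 0],
])

```text
t: 24.23
tool_pos: [0.4885, -0.0144, 0.227]
tcp_rot: [[0.998, 0.066, 0.008], [0.066, -0.998, 0.002], [0.008, -0.001, -1.0]]
ft_force: [1.5, -1.9, 0.9]
grip_width: 0.0002
grasp_force: 0.0
```

```bash
python3 - <<'E'
from h import *
print(robot.get_obs()['tool_pos'],robot.job_done())
E
```

```text
the job is handed in; nothing more can be done
[ 0.48849066 -0.01441186  0.22704621] None
```

The job is handed in at 24 s (verdict not shown): the two pads that glided (about 2–3 N) are in the keeper, the one that dragged (about 15 N) is on the plate, and the cover is shut with both front corners pressed home at the same level.

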